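# Hang the rinsed sample pail up to drain

### The arm

A 6-joint arm with a two-finger parallel gripper is mounted at the origin on a cart in front of the work surface, level with it; the furniture and walls round the work are solid. World frame = base frame: x ahead of the robot, y to its left, z up, the work surface at z = 0. Lengths are in mm, angles in rad, forces in N, time in s.
With the tool pointing down it reaches from about 275 to 750 mm from the base axis. Payload 10.2 kg.
Tool frame: the origin (TCP) lies on the centre line of the jaws, within the pads' length; the fingertips stand 8 mm ahead of it and the grasp point (between the pads) lies 11 mm behind it; z points along the fingers, y is the direction in which the jaws open and shut (so a half turn about z gives the same grasp; the last joint's range is limited). The gripper opens to 85 mm and grips with 20 to 120 N. Pads are 22 mm wide; open, the fingers measure 114 mm over their backs; the gripper's body (76 mm by 85 mm) begins 54 mm behind the grasp point. The pads swing forward as they close: fully open they stand 13 mm farther back than shut.
Start: joints at [-0.223, 0.313, 1.498, -0, 1.331, -0.223], TCP at [525.006, -0.014, 239.294] pointing down, gripper open.
Joint ranges: [-2.94, 2.94], [-0.97, 2.17], [0.19, 2.56], [-1.23, 4.37], [0.02, 3.11], [-2.88, 2.88]. Speed limits (rad/s): [2.39, 2.39, 3.01, 3.14, 3.14, 3.14].

### API

Orientations are given as a unit quaternion [x, y, z, w].
In Python, from station import robot gives the robot as it stands.
- The arm moves only by the tool drive_tool, never from a script. Its argument "moves" is a list of rows, each an object with "hand": the opening in per cent of the stroke, from 0 (shut) to 100 (fully open); "delta_pos": the shift along the world's x, y, z in units of 25 mm (1.0 is 25 mm), a list of three; "spin": the turn about the world's z in units of 6 degrees (1.0 is 6 degrees). In form: [{"hand": hand, "delta_pos": [tx, ty, tz], "spin": spin}, ...]. A call has 1 to 5 rows; each row is the pose to reach, as a shift and turn from the pose measured when the call began; what a row does not reach only later rows make up. A row lasts 1/10 s, in which the tool goes at most 50 mm and 8.59 degrees, less where a joint would pass 70% of its speed; a pose out of reach is approached as far as the arm can. A call with a gripper value outside its range is refused whole. The fingers move at their own pace and stop on an object; the grip force is fixed at half the most. Time passes only in rows, so rows that repeat a pose let the fingers close. It gives the time, the measured TCP pose, the force and the opening at its end, in the units of the state.
- robot.read_state(): the state, without advancing time (a new reading comes with each control period).
- robot.get_image(name): name is "scene" or "side" or "wrist"; returns a dict with "pixels" (384x512x3 uint8, red, green, blue), "range_z" (384x512 float32, mm along the optical axis (not along the pixel's ray), 0 where there is no reading), "intrinsics" (3x3 intrinsics, pixels), "camera_from_world" (4x4, takes a point from world to camera coordinates); the wrist camera has in their place "T_tool_cam" (4x4, takes a point from camera to tool coordinates, whose origin is the TCP and whose axes are the flange's). Camera axes: x right, y up, looking along -z (the intrinsics and any distortion apply to the point x, -y, -z); pixel columns grow to the right and rows downward; lengths in mm; the calibration is good to about 2 mm. A picture is of the moment at which its call begins: read the wrist's pose just before it.
- robot.close_job(): hands the job in, once; it reports no verdict.
The state is a dict: "clock": time; "q": joint angles; "joint_vel": joint speeds; "effort": joint torques, N m; "ee_pos": TCP position; "orientation": TCP orientation; "ft_force": force on the tool from outside, world axes, zero at the start; "moment": the same for the moment, N m; "opening": finger opening in mm.
Only numpy, scipy, OpenCV 4.12 (cv2) and the standard library are available. Lean on these libraries where they do the work, as an engineer would, in place of code of your own. Each camera call takes 0.05 s, during which the arm holds its last target.

### The job

Hang the small steel sample pail up to drain: while it stands on the worktop, swing its folded wire handle up until it stands upright, then lift the pail by the handle and hang it on the drip stand, with the handle's top bar lying in both hooks. Keep the pail from tipping over, and leave the vial, the dropper bottle and the spanner where they are.

Things in the scene. Friction and masses are not known exactly. Their poses are not given: they have to be found in the camera images.
- pail: loose round steel pail, empty, open on top, about 0.3 kg, 80 mm tall, 93 mm across the rim, 80 mm across the foot. Origin: centre of its underside; z up; its own -x points to the side on which the wire handle lies folded (roughly towards the robot)
- bail (a joint): angle of the pail's wire swing handle (bail) about the pivot axis, which runs along the pail's y axis through the centre line 72 mm above the underside. 0 = level, sticking out to the pail's -x; 1.57 = upright; 3.14 = level to +x. It starts between 0 and 0.3. The hinge is slightly stiff, so the handle stays where it is left; about 0.3 N at the bar moves it
- bail_bar (a point): middle of the handle's top bar, on the wire's axis: a straight bar along the pail's y, 84 mm long between rounded corners, of round wire 6 mm thick, 85 mm from the pivot axis. The two side legs stand 112 mm apart. With the handle level, about 34 mm is free between the bar and the pail's rim and the bar is 72 mm above the worktop
- stand: fixed drip stand: grey tray base 165 x 120 mm, 12 mm high, a 14 mm round post whose top is 224 mm high, and two equal steel hook prongs that point to the stand's -x (roughly to the robot). Origin: on the worktop directly below the hook seat; z up. The tray spans x -65 to +100 mm, y -60 to +60 mm; the post is at x = +85 mm
- hook_seat (a point): midway between the two hook dips, where the middle of the hung bar lies (bar along the stand's y), 206 mm above the worktop. Prongs 7 mm thick at y = -29 and +29 mm (51 mm free between), each with a 20 mm wide dip; behind it (+x) the prong rises 12 mm to a level arm to the post; in front, at x = -30 mm, an upturned end with a red ball, top 30 mm above this point. Dips' undersides 10 mm below it
- vial: bystander: loose glass vial with a black cap, 28 mm wide, 60 mm tall, standing; origin at its underside
- bottle: bystander: loose amber dropper bottle, 34 mm wide, 102 mm tall, standing; origin at its underside
- spanner: bystander: loose spanner lying flat, 27 x 147 x 8 mm, its length along its own y; origin at the centre of its underside

How it is judged:
By the outcome, as a careful person would: the job done as asked, in the order asked, and still so for the second after the job is handed in, with the robot touching nothing.
It also fails if it takes over 67 s, if anything falls off the work surface, if the arm or the gripper's body presses on something with over 40 N, if the wrist force passes 120 N, or if a joint passes its speed limit or range.

## Working session

There is one attempt and no reset: what is moved stays moved. The work goes in short steps, Python scripts to look and compute and a tool call to move; the robot and the scene stay as the last step left them, time stands still between calls to the robot, and variables do not carry over. Pictures are saved under pics/ and viewed, and the job is handed in when it is done.

Besides the shell and the picture viewer there is one more tool, called after ">>>" as name(argument=value, ...), one argument or row to a line, values as JSON. drive_tool: Moves the arm, as the interface text tells. Its arguments: {"type":"object","properties":{"moves":{"type":"array"}},"required":["moves"]}

```bash
mkdir -p pics; ls; cat > h.py <<'E'
from station import robot
import numpy as np, cv2
from scipy.spatial.transform import Rotation as R
def grab(n):
    s=robot.read_state(); im=robot.get_image(n)
    if n=='wrist':
        T=np.eye(4);T[:3,:3]=R.from_quat(s['orientation']).as_matrix();T[:3,3]=s['ee_pos']
        W=T@np.array(im['T_tool_cam'])
    else: W=np.linalg.inv(np.array(im['camera_from_world']))
    return im,W
def cloud(im,W):
    d=im['range_z'];K=np.array(im['intrinsics']);v,u=np.mgrid[:d.shape[0],:d.shape[1]]
    P=np.stack([(u-K[0,2])/K[0,0]*d,-(v-K[1,2])/K[1,1]*d,-d],-1)
    X=P@W[:3,:3].T+W[:3,3]; X[d<=0]=np.nan
    return X
def save(n,im): cv2.imwrite('pics/'+n,im['pixels'][:,:,::-1])
E
python3 - <<'E'
from h import *
for n in ['scene','side','wrist']:
    im,W=grab(n); save(n+'0.png',im); X=cloud(im,W); np.savez('/tmp/'+n,X=X,p=im['pixels'],W=W,K=im['intrinsics'])
    print(n,W[:3,3],im['intrinsics'],[k for k in im])
print(robot.read_state())
E
```

```text
pics
scene [ 204.03631585 -726.93415841  664.23730271] [[387.06211626   0.         260.78198726]
 [  0.         387.06211626 191.17520181]
 [  0.           0.           1.        ]] ['pixels', 'range_z', 'intrinsics', 'camera_from_world']
side [ 494.91250376 -950.34896655  551.72779413] [[427.0658094    0.         261.85250954]
 [  0.         427.0658094  192.1552945 ]
 [  0.           0.           1.        ]] ['pixels', 'range_z', 'intrinsics', 'camera_from_world']
wrist [525.40387946  70.12777726 375.06532386] [[278.59642276   0.         258.03697771]
 [  0.         278.59642276 188.72814988]
 [  0.           0.           1.        ]] ['pixels', 'range_z', 'intrinsics', 'T_tool_cam']
{'clock': 0.15, 'q': array([-2.23371561e-01,  3.13327882e-01,  1.49823485e+00, -5.17457835e-06,
        1.33098826e+00, -2.23358781e-01]), 'joint_vel': array([-0.00040999, -0.00358257, -0.00338302, -0.0019699 ,  0.0010205 ,
        0.00163947]), 'effort': array([ 1.79854873e-03, -4.12368500e+01, -2.59796566e+01, -1.57318855e-04,
        3.17765021e-03, -3.62555340e-05]), 'ee_pos': array([5.24826155e+02, 4.09810486e-02, 2.38873687e+02]), 'orientation': array([ 7.07110783e-01,  7.07102617e-01, -2.57478882e-04, -4.04120447e-04]), 'ft_force': array([-0.67813875,  0.06331349, -0.06386315]), 'moment': array([0.00529845, 0.03185416, 0.0289823 ]), 'opening': 85.46742305355262}
```

View pics/scene0.png

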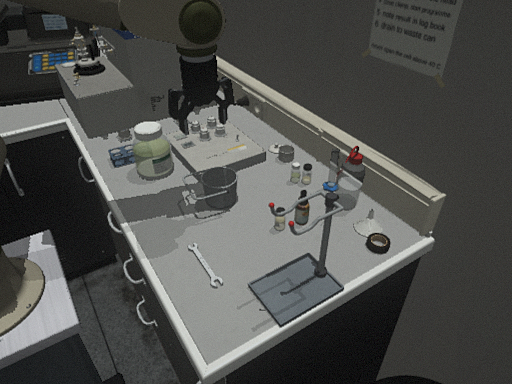

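View pics/side0.png

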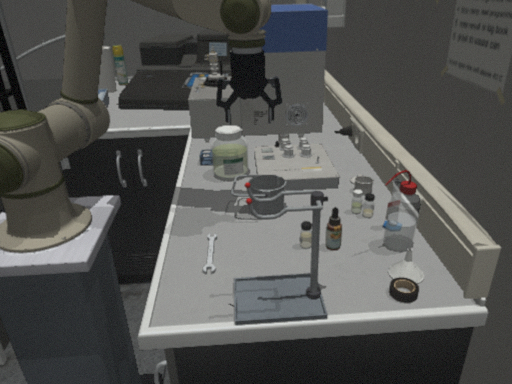

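View pics/wrist0.png

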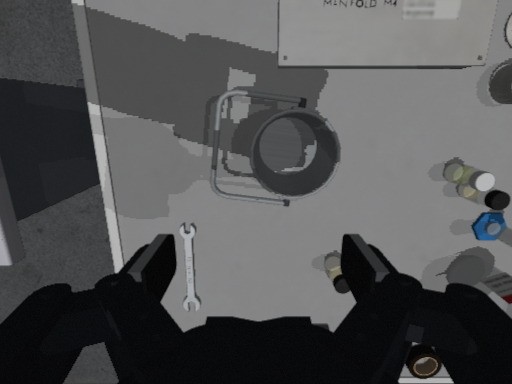

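The scene and side views show the pail left of the stand, with the handle folded towards the robot. In the wrist view the bar is at about (216,140), the rim centre at (295,152) and the spanner at (190,265). Next I measure these.

```bash
python3 - <<'E'
import numpy as np
np.set_printoptions(precision=1,suppress=True)
w=np.load('/tmp/wrist.npz')['X']
for r in range(95,200,8):
    row=w[r,205:232]; m=row[:,2]>55
    print(r,m.sum(), np.nanmean(row[m],0) if m.any() else '', np.nanmax(row[:,2]))
print('table',w[320,250],w[220,230])
# legs
for c in range(225,300,10):
    for a,b in((88,112),(185,210)):
        col=w[a:b,c]; m=col[:,2]>50
        print(c,a,m.sum(),np.nanmean(col[m],0) if m.any() else '')
# rim
X=w.reshape(-1,3); m=(X[:,2]>76)&(X[:,2]<84)&(X[:,0]>350)&(X[:,0]<560)&(X[:,1]>50)&(X[:,1]<260)
P=X[m]; print(len(P),P.min(0),P.max(0))
s=np.load('/tmp/side.npz');X=s['X'].reshape(-1,3)
sc=np.load('/tmp/scene.npz');X2=sc['X'].reshape(-1,3)
for n,X in(('side',X),('scene',X2)):
    m=(X[:,2]>150)&(X[:,2]<245)&(X[:,0]>330)&(X[:,0]<700)&(X[:,1]<-60)&(X[:,1]>-500)
    print(n,m.sum(),X[m].min(0),X[m].max(0))
    for z in range(150,245,10):
        q=X[m&(X[:,2]>z)&(X[:,2]<z+10)]
        if len(q):print(z,len(q),q.min(0),q.max(0),np.median(q,0))
E
```

```text
95 11 [492.5  83.6  76.2] 76.96260253317217
103 6 [485.6  75.8  76.1] 78.21427298753383
111 6 [484.2  67.9  76.2] 77.10335479216144
119 5 [483.5  59.9  76.9] 77.36710175700534
127 6 [482.6  51.7  76.3] 77.605159203933
135 6 [481.2  43.5  76.5] 77.38371994111839
143 5 [480.3  35.1  76.3] 78.47710263133808
151 6 [479.4  26.6  76.6] 77.5152975021764
159 6 [478.   17.9  76.4] 78.03558532262196
167 5 [477.1   9.2  77. ] 77.47735783661915
175 5 [476.4   0.   76.1] 77.37035608996024
183 5 [475.2  -9.   76.4] 77.16515148962276
191 8 [480.8 -18.4  76. ] 77.38780598656996
199 0  3.2958108290644645
table [523.   10.7 307.3] [484.6 -83.8   1.9]
225 88 8 [491.5  83.1  76.6]
225 185 6 [488.1 -22.2  76.7]
235 88 7 [501.7  86.5  76.5]
235 185 5 [499.2 -24.1  76.4]
245 88 6 [511.8  86.   75.9]
245 185 6 [510.4 -26.   75.9]
255 88 7 [522.   84.6  75.9]
255 185 5 [521.7 -27.5  76.7]
265 88 6 [532.2  83.1  76.6]
265 185 9 [532.8 -21.   79.4]
275 88 6 [542.4  82.1  76.3]
275 185 15 [544.1 -21.   76.3]
285 88 9 [552.5  78.   77.9]
285 185 21 [555.6 -23.6  73.8]
295 88 12 [562.6  74.8  79.3]
295 185 16 [56
[... 846 characters left out ...]
292.2  235.7]
150 28 [ 613.3 -332.6  150. ] [ 623.8 -322.1  159.8] [ 616.  -330.9  155.9]
160 27 [ 613.9 -333.   160. ] [ 624.5 -321.5  169.8] [ 617.  -329.6  165.4]
170 13 [ 613.3 -332.9  170.6] [ 623.5 -328.6  177.9] [ 618.8 -331.5  173.4]
180 14 [ 613.3 -332.1  180. ] [ 622.7 -323.2  190. ] [ 614.8 -326.9  185.9]
190 52 [ 517.9 -358.8  190.5] [ 622.5 -298.1  200. ] [ 545.1 -329.7  197.9]
200 228 [ 509.3 -358.9  200. ] [ 635.6 -293.2  210. ] [ 549.  -332.5  203.9]
210 347 [ 505.4 -359.3  210. ] [ 638.4 -293.   220. ] [ 599.8 -334.3  213.6]
220 100 [ 501.1 -359.6  220.1] [ 630.9 -296.6  229.8] [ 615.5 -327.   222.7]
230 42 [ 500.6 -360.   230.2] [ 509.9 -292.2  235.7] [ 504.8 -353.   232.9]
```

```bash
python3 - <<'E'
import cv2,numpy as np
for n,(x0,y0,x1,y1) in {'scene':(230,160,370,330),'side':(220,170,350,330)}.items():
    im=cv2.imread(f'pics/{n}0.png')[y0:y1,x0:x1]
    cv2.imwrite(f'pics/{n}0z.png',cv2.resize(im,None,fx=3.5,fy=3.5,interpolation=cv2.INTER_CUBIC))
E
```

```text
(no output)
```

View pics/scene0z.png

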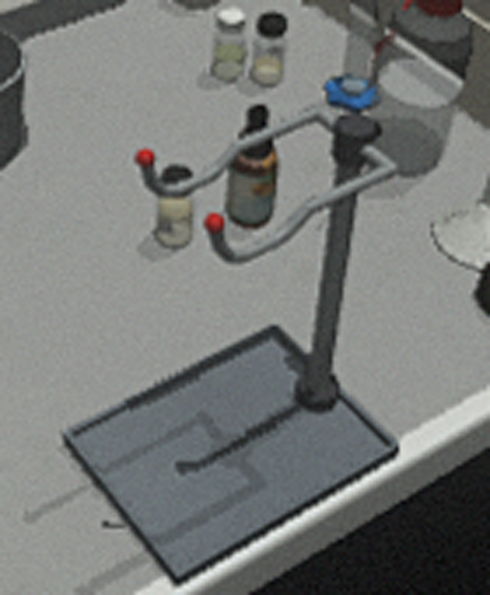

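View pics/side0z.png

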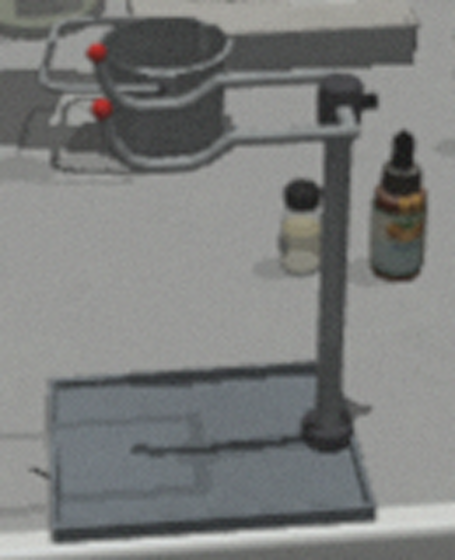

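```bash
python3 - <<'E'
import numpy as np
from scipy.optimize import least_squares
np.set_printoptions(precision=1,suppress=True)
w=np.load('/tmp/wrist.npz')['X'].reshape(-1,3)
m=(w[:,2]>77.5)&(w[:,2]<86)&(w[:,0]>510)&(w[:,0]<640)&(w[:,1]>-60)&(w[:,1]<110)
P=w[m]
f=lambda p:np.hypot(P[:,0]-p[0],P[:,1]-p[1])-p[2]
r=least_squares(f,[564,24,45],loss='soft_l1');print('rim',len(P),r.x,np.median(P[:,2]))
for n in('side','scene'):
    X=np.load(f'/tmp/{n}.npz')['X'].reshape(-1,3)
    def sel(z0,z1,x0,x1,y0,y1): return X[(X[:,2]>z0)&(X[:,2]<z1)&(X[:,0]>x0)&(X[:,0]<x1)&(X[:,1]>y0)&(X[:,1]<y1)]
    print(n)
    for y0,y1 in((-375,-327),(-327,-280)):
        b=sel(226,245,480,530,y0,y1); print(' ball',len(b),b.min(0),b.max(0),b.mean(0))
        a=sel(205,222,575,600,y0,y1); print(' arm',np.median(a,0))
        d=sel(190,225,515,560,y0,y1)
        for x in range(515,560,5):
            q=d[(d[:,0]>x)&(d[:,0]<x+5)]; 
            if len(q):print('  ',x,len(q),q[:,2].max(),q[:,2].min(),np.median(q[:,1]))
    t=sel(9,16,430,680,-420,-240);print(' tray',len(t),np.percentile(t,[1,99],axis=0))
    from cv2 import minAreaRect; print(minAreaRect(t[:,:2].astype(np.float32)))
    for z0,z1 in((40,58),(62,110)):
        v=sel(z0,z1,540,700,-290,-120); print(' bystander',z0,len(v),np.percentile(v,[2,50,98],axis=0) if len(v) else '')
    v=sel(5,12,380,560,-240,-30);print(' spanner',len(v),np.percentile(v,[2,50,98],axis=0) if len(v) else '')
E
```

```text
rim 1464 [563.7  23.5  45.6] 82.78550641262439
side
 ball 33 [ 502.7 -358.8  226.7] [ 510.9 -353.5  236.4] [ 506.7 -356.3  232.1]
 arm [ 586.  -356.3  214.3]
   515 16 211.35041644150039 200.8151736889468 -356.04921842481116
   520 13 206.40611697701144 198.78129168896675 -356.05229018641046
   525 13 204.3040359300952 198.9163212130818 -356.58230705573976
   530 14 203.79326202405787 198.1346520253249 -355.829333042618
   535 15 204.84769250161867 196.90905232588585 -356.65319145462547
   540 12 204.1290721852527 200.5466061427589 -355.81630679138783
   545 13 205.08318211739925 198.9476957623457 -356.2278129264605
   550 15 207.02717119782642 198.50113587428166 -356.6093324400357
   555 18 210.73405621533664 201.83255092237926 -355.9918602223994
 ball 31 [ 501.5 -303.4  226.5] [ 510.1 -296.2  236.8] [ 506.3 -299.1  232.1]
 arm [ 587.3 -298.   213.8]
   515 14 211.59421853319623 201.1674201142651 -298.23753388782467
   520 12 206.23260815944246 199.38669358500744 -298.68442373608264
   525 12 203.81403769124228 199.275458513582 -298.72814846859865
   530 11 203.58011905022556 198.41
[... 1932 characters left out ...]
.5911956208754
   540 8 202.4583523751462 197.3413659954329 -298.3522523471808
   545 12 205.0597223111053 197.91790941544792 -299.149810620749
   550 11 206.9361957423572 199.282463885499 -296.9473783478803
   555 15 209.9620448105129 199.4545425408782 -298.31831573185434
 tray 456 [[ 470.3 -386.3    9.1]
 [ 634.7 -265.9   15.7]]
((552.5725708007812, -326.1700744628906), (121.7229232788086, 166.1095733642578), 89.97119903564453)
 bystander 40 125 [[ 622.5 -180.5   40.4]
 [ 679.2 -169.    48.6]
 [ 697.5 -146.3   57.9]]
 bystander 62 75 [[ 683.6 -175.6   62.5]
 [ 689.4 -167.7   84.1]
 [ 698.6 -155.7   99. ]]
 spanner 275 [[ 407.7 -231.9    5.2]
 [ 419.8 -174.3    6.9]
 [ 429.9  -95.9    9.2]]
```

>>> drive_tool(
  moves=[
    {"hand": 24,"delta_pos": [-0.6,0.45,0],"spin": -0.5},
    {"hand": 24,"delta_pos": [-1.2,0.9,-0.8],"spin": -1.1},
    {"hand": 24,"delta_pos": [-1.81,1.34,-2],"spin": -1.1},
    {"hand": 24,"delta_pos": [-1.81,1.34,-3.2],"spin": -1.1},
    {"hand": 24,"delta_pos": [-1.81,1.34,-3.8],"spin": -1.1},
  ],
)

```text
clock: 0.65
ee_pos: [478.2, 34.0, 141.7]
orientation: [0.746, 0.665, -0.001, -0.002]
ft_force: [-0.8, -0.0, 0.8]
opening: 20.5
```

```bash
python3 - <<'E'
from h import *
np.set_printoptions(precision=1,suppress=True)
s=robot.read_state();print(s['ee_pos'],s['opening'],s['ft_force'],s['clock'],R.from_quat(s['orientation']).as_euler('zyx'))
im,W=grab('wrist');save('w1.png',im)
X=cloud(im,W)
m=(X[...,2]>66)&(X[...,2]<82)&(X[...,0]<500)&(X[...,0]>455)&(abs(X[...,1]-33)<45)
P=X[m];print(len(P))
for y in range(-10,80,10):
    q=P[(P[:,1]>y)&(P[:,1]<y+10)]
    if len(q):print(y,len(q),q.mean(0))
E
```

```text
[478.2  34.  141.7] 20.503711955816666 [-0.8 -0.   0.8] 0.65 [-1.5 -0.  -3.1]
877
-10 83 [474.8  -5.   76.6]
0 86 [476.1   5.2  76.5]
10 94 [477.4  14.9  76.4]
20 100 [478.5  25.1  76.4]
30 98 [479.6  35.1  76.4]
40 95 [481.   44.9  76.6]
50 106 [482.6  55.   76.5]
60 105 [483.8  64.9  76.5]
70 94 [484.9  74.   76.5]
```

View pics/w1.png

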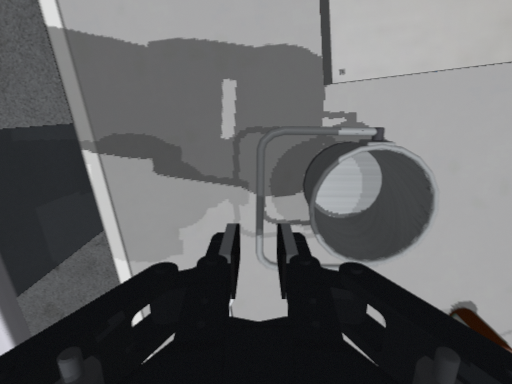

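The wrist view shows the bar (column 260) centred between the fingertips (238 and 279), and its measured line repeats. I descend now.

>>> drive_tool(
  moves=[
    {"hand": 24,"delta_pos": [0.05,0,-1],"spin": 0},
    {"hand": 24,"delta_pos": [0.05,0,-2],"spin": 0},
    {"hand": 24,"delta_pos": [0.05,0,-2.8],"spin": 0},
    {"hand": 24,"delta_pos": [0.05,0,-3.16],"spin": 0},
    {"hand": 18,"delta_pos": [0.05,0,-3.16],"spin": 0},
  ],
)

```text
clock: 1.2
ee_pos: [478.8, 33.9, 61.0]
orientation: [0.747, 0.665, -0.002, -0.003]
ft_force: [0.6, -0.5, 0.2]
opening: 15.3
```

>>> drive_tool(
  moves=[
    {"hand": 12,"delta_pos": [0,0,0],"spin": 0},
    {"hand": 10,"delta_pos": [0,0,0],"spin": 0},
    {"hand": 8,"delta_pos": [0,0,0],"spin": 0},
    {"hand": 8,"delta_pos": [0,0,0],"spin": 0},
  ],
)

```text
clock: 1.6
ee_pos: [479.0, 33.9, 61.4]
orientation: [0.747, 0.665, -0.002, -0.003]
ft_force: [-0.6, 0.7, 0.1]
opening: 6.7
```

>>> drive_tool(
  moves=[
    {"hand": 7,"delta_pos": [0,0,0],"spin": 0},
    {"hand": 6,"delta_pos": [0,0,0],"spin": 0},
    {"hand": 6,"delta_pos": [0,0,0],"spin": 0},
  ],
)

```text
clock: 1.9
ee_pos: [478.9, 33.9, 61.4]
orientation: [0.747, 0.665, -0.002, -0.003]
ft_force: [-1.5, -0.3, -0.4]
opening: 5.8
```

```bash
python3 - <<'E'
from h import *
im,W=grab('side');save('s1.png',im)
cv2.imwrite('pics/s1z.png',cv2.resize(im['pixels'][130:250,190:320,::-1],None,fx=4.5,fy=4.5,interpolation=cv2.INTER_CUBIC))
print(robot.read_state()['opening'])
E
```

```text
4.89153286892403
```

View pics/s1z.png

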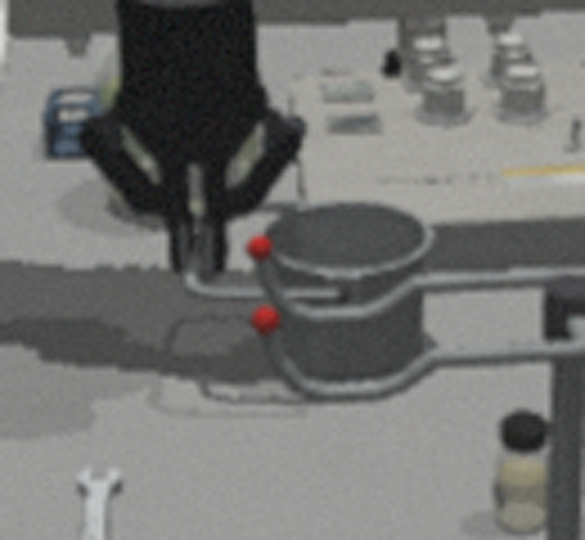

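>>> drive_tool(
  moves=[
    {"hand": 6,"delta_pos": [0.0,0,0.17],"spin": 0},
    {"hand": 6,"delta_pos": [0.02,0,0.34],"spin": 0},
    {"hand": 6,"delta_pos": [0.04,-0.0,0.51],"spin": 0},
    {"hand": 6,"delta_pos": [0.04,-0.0,0.51],"spin": 0},
  ],
)

```text
clock: 2.35
ee_pos: [480.1, 33.9, 74.8]
orientation: [0.747, 0.665, -0.002, -0.003]
ft_force: [-2.1, -1.3, 0.5]
opening: 5.9
```

```bash
python3 - <<'E'
from h import *
im,W=grab('side');save('s2.png',im)
cv2.imwrite('pics/s2z.png',cv2.resize(im['pixels'][130:250,190:320,::-1],None,fx=4.5,fy=4.5,interpolation=cv2.INTER_CUBIC))
s=robot.read_state();print(s['opening'],s['ft_force'],s['moment'])
E
```

```text
5.85842598370055 [-1.56385329 -0.50117482 -0.66048577] [-0.12309067  0.24579317 -0.03485447]
```

View pics/s2z.png

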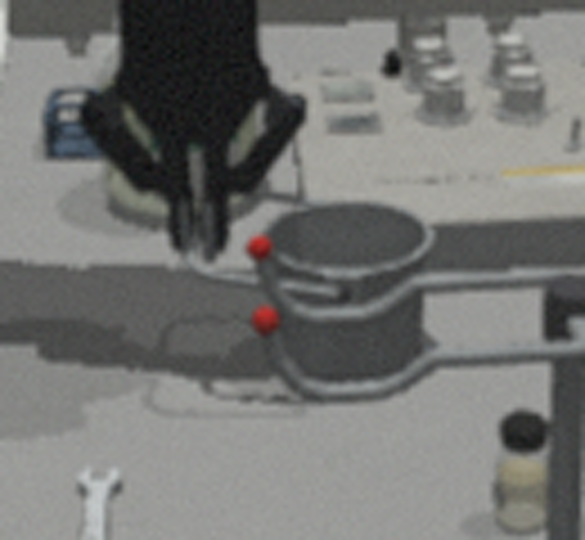

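>>> drive_tool(
  moves=[
    {"hand": 6,"delta_pos": [0.05,-0.01,0.22],"spin": 0},
    {"hand": 6,"delta_pos": [0.13,-0.02,0.45],"spin": 0},
    {"hand": 6,"delta_pos": [0.21,-0.04,0.69],"spin": 0},
    {"hand": 6,"delta_pos": [0.31,-0.05,0.93],"spin": 0},
    {"hand": 6,"delta_pos": [0.31,-0.05,0.93],"spin": 0},
  ],
)

```text
clock: 2.9
ee_pos: [488.3, 32.6, 98.7]
orientation: [0.747, 0.665, -0.002, -0.002]
ft_force: [-1.6, -0.5, 0.5]
opening: 5.3
```

```bash
python3 - <<'E'
from h import *
im,W=grab('side');save('s3.png',im)
cv2.imwrite('pics/s3z.png',cv2.resize(im['pixels'][130:250,190:320,::-1],None,fx=4.5,fy=4.5,interpolation=cv2.INTER_CUBIC))
s=robot.read_state();print(s['ee_pos'],s['opening'],s['ft_force'],s['moment'])
E
```

```text
[487.80192701  32.63589379  98.07783497] 5.68001508385324 [-2.99698654  0.25248379  0.82370494] [-0.00695016  0.42335747 -0.02699286]
```

View pics/s3z.png

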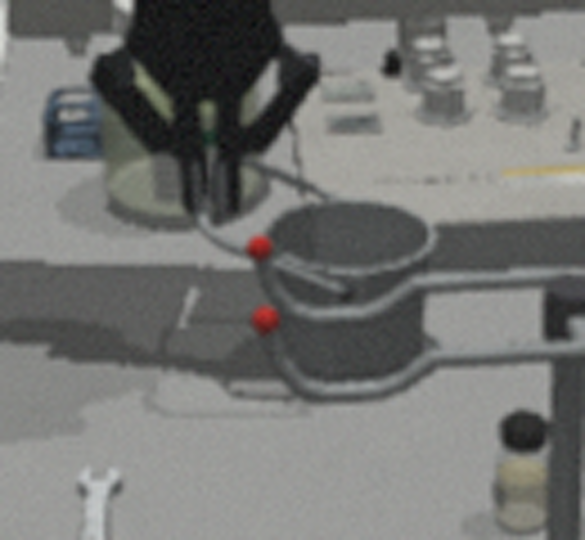

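The handle is up at about 27° and the pail hasn't moved. I continue along the arc.

>>> drive_tool(
  moves=[
    {"hand": 6,"delta_pos": [0.12,-0.015,0.22],"spin": 0},
    {"hand": 6,"delta_pos": [0.26,-0.03,0.44],"spin": 0},
    {"hand": 6,"delta_pos": [0.41,-0.05,0.64],"spin": 0},
    {"hand": 6,"delta_pos": [0.57,-0.07,0.83],"spin": 0},
    {"hand": 6,"delta_pos": [0.75,-0.09,1.01],"spin": 0},
  ],
)

```text
clock: 3.45
ee_pos: [507.0, 30.3, 123.8]
orientation: [0.747, 0.665, -0.002, -0.003]
ft_force: [-1.5, 0.2, 0.1]
opening: 5.4
```

```bash
python3 - <<'E'
from h import *
im,W=grab('side');save('s4.png',im)
cv2.imwrite('pics/s4z.png',cv2.resize(im['pixels'][130:250,190:320,::-1],None,fx=4.5,fy=4.5,interpolation=cv2.INTER_CUBIC))
s=robot.read_state();print(s['ee_pos'],s['opening'],s['ft_force'],s['moment'])
E
```

```text
[507.85661461  30.17422855 124.52661226] 5.567075934769937 [-2.07023424  0.20905973  2.31476752] [ 0.05730342  0.47611705 -0.02586078]
```

View pics/s4z.png

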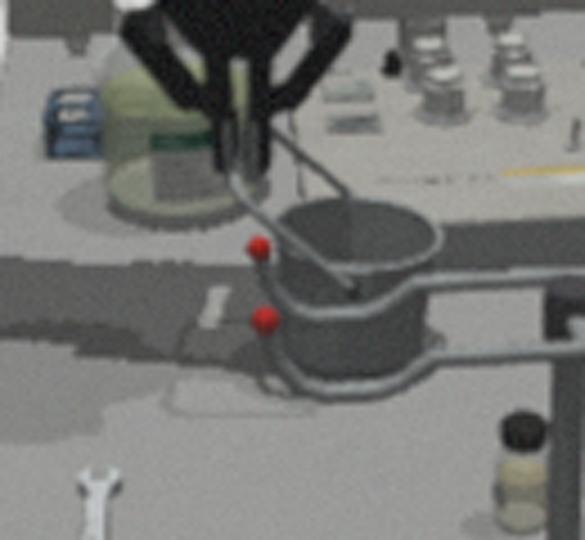

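The rim has shifted right by about 2 px and may be slightly tilted, because the pads are holding the wire too tightly. I release so the pail can settle.

>>> drive_tool(
  moves=[
    {"hand": 9,"delta_pos": [0,0,0],"spin": 0},
    {"hand": 14,"delta_pos": [0,0,0],"spin": 0},
    {"hand": 14,"delta_pos": [0,0,0],"spin": 0},
  ],
)

```text
clock: 3.8
ee_pos: [507.9, 30.2, 124.4]
orientation: [0.747, 0.665, -0.001, -0.002]
ft_force: [-0.1, -0.9, 0.5]
opening: 12.1
```

```bash
cat > look.py <<'E'
import sys
from h import *
np.set_printoptions(precision=1,suppress=True)
n=sys.argv[1]
im,W=grab('side');save(n+'.png',im)
cv2.imwrite(f'pics/{n}z.png',cv2.resize(im['pixels'][110:250,190:330,::-1],None,fx=4,fy=4,interpolation=cv2.INTER_CUBIC))
s=robot.read_state();print(s['clock'],s['ee_pos'],s['opening'],s['ft_force'],s['moment'])
X=cloud(im,W).reshape(-1,3)
P=X[(X[:,2]>20)&(X[:,2]<60)&(X[:,0]>510)&(X[:,0]<625)&(X[:,1]>-40)&(X[:,1]<40)]
Q=X[(X[:,2]>75)&(X[:,2]<90)&(X[:,0]>520)&(X[:,0]<620)&(X[:,1]>-40)&(X[:,1]<80)]
for z in (20,30,40,50):
    p=P[(P[:,2]>z)&(P[:,2]<z+10)];print(z,len(p),p[:,0].min(),p[:,0].max(),p[:,1].min())
print('rim',len(Q),Q.min(0),Q.max(0))
E
python3 look.py s5
```

```text
3.85 [507.8  30.2 124.4] 12.113406567852174 [ 0.1  0.3 -0.1] [ 0. -0. -0.]
20 106 520.4456821284692 603.3720371099803 -22.21404145280951
30 99 522.7090696983619 603.0116050701728 -23.15974821977329
40 78 520.7697903903261 602.1203221288597 -23.639015710803847
50 16 528.0970438210751 599.171724142465 -21.15331000216827
rim 229 [520.8 -36.6  75. ] [609.3  80.   89.9]
```

View pics/s5z.png

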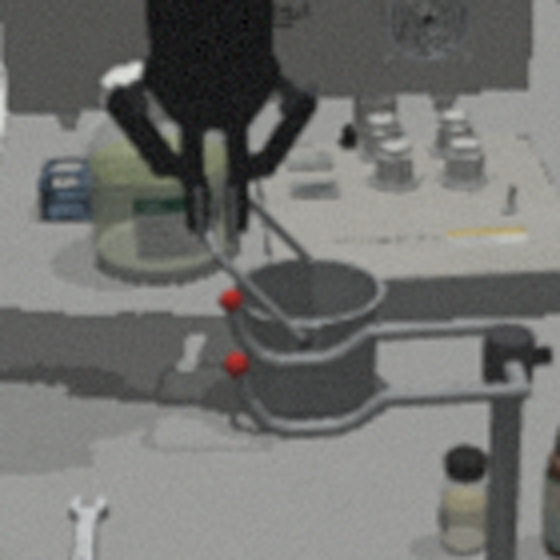

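The pail stands level again, with its centre at about x = 563 and the handle at about 46°. From here I push the bar with the outer finger, keeping it loosely caged.

>>> drive_tool(
  moves=[
    {"hand": 14,"delta_pos": [0.27,-0.03,0.18],"spin": 0},
    {"hand": 14,"delta_pos": [0.47,-0.05,0.32],"spin": 0},
    {"hand": 14,"delta_pos": [0.68,-0.07,0.43],"spin": 0},
    {"hand": 14,"delta_pos": [0.91,-0.1,0.55],"spin": 0},
    {"hand": 14,"delta_pos": [1.14,-0.13,0.65],"spin": 0},
  ],
)

```text
clock: 4.35
ee_pos: [536.9, 26.9, 140.9]
orientation: [0.747, 0.665, -0.001, -0.002]
ft_force: [-0.8, 0.6, 0.1]
opening: 12.0
```

```bash
python3 look.py s6
```

```text
4.4 [537.7  26.7 141.3] 12.198359316618138 [0.8 0.3 0.9] [ 0. -0. -0.]
20 100 520.5227193389495 603.5510192191687 -23.04344118594952
30 106 522.6961541349685 602.7352553137116 -22.873215356153764
40 73 520.8095065990967 602.3212839559526 -23.52310840560483
50 17 528.0352921970589 598.6927921005486 -20.295511398428857
rim 220 [520.6 -38.2  75.1] [609.8  76.8  88.9]
```

View pics/s6z.png

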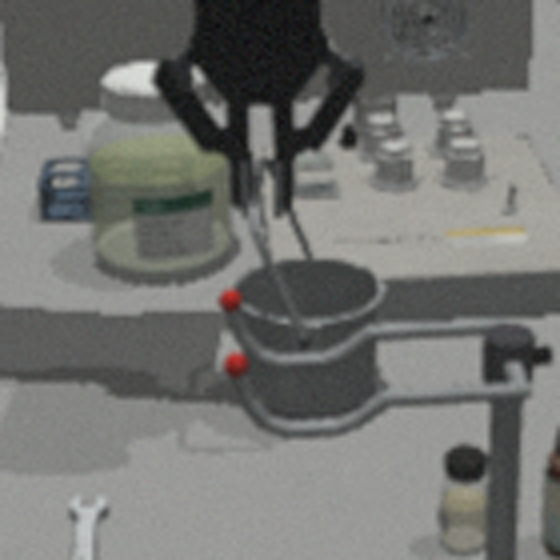

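>>> drive_tool(
  moves=[
    {"hand": 14,"delta_pos": [0.25,-0.03,0.08],"spin": 0},
    {"hand": 14,"delta_pos": [0.5,-0.05,0.13],"spin": 0},
    {"hand": 14,"delta_pos": [0.75,-0.08,0.17],"spin": 0},
    {"hand": 14,"delta_pos": [0.98,-0.11,0.19],"spin": 0},
    {"hand": 14,"delta_pos": [1.1,-0.13,0.19],"spin": 0},
  ],
)

```text
clock: 4.9
ee_pos: [565.8, 23.3, 146.0]
orientation: [0.747, 0.665, -0.001, -0.001]
ft_force: [-0.9, -0.2, -0.9]
opening: 12.2
```

```bash
python3 look.py s7
```

```text
4.95 [565.9  23.2 145.9] 12.042129157945128 [-0.7 -0.4 -0.3] [-0.1  0.  -0. ]
20 110 520.4307521721272 603.4183312193865 -20.74732114781159
30 104 522.806293130542 602.6865032139007 -22.403991387253313
40 72 520.6331129921975 602.4578463781068 -23.44947010229373
50 14 530.3812459562762 600.8115291778735 -18.263065891614588
rim 225 [520.7 -38.   75. ] [609.4  77.3  88.9]
```

View pics/s7z.png

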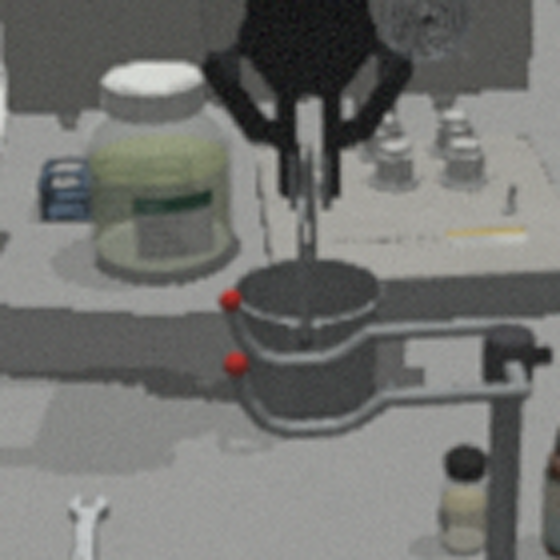

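The handle is upright: bar column 308, pail centre column 308. The pail hasn't moved. I grip the bar and lift.

>>> drive_tool(
  moves=[
    {"hand": 12,"delta_pos": [-0.11,0.01,0],"spin": 0},
    {"hand": 6,"delta_pos": [-0.11,0.01,0],"spin": 0},
    {"hand": 3,"delta_pos": [-0.11,0.01,0],"spin": 0},
    {"hand": 0,"delta_pos": [-0.11,0.01,0],"spin": 0},
    {"hand": 0,"delta_pos": [-0.11,0.01,0],"spin": 0},
  ],
)

```text
clock: 5.45
ee_pos: [562.9, 23.5, 145.8]
orientation: [0.747, 0.665, -0.001, -0.002]
ft_force: [-1.3, -0.3, -1.3]
opening: 3.9
```

>>> drive_tool(
  moves=[
    {"hand": 0,"delta_pos": [0,0,0],"spin": 0},
    {"hand": 0,"delta_pos": [0,0,0.2],"spin": 0},
    {"hand": 0,"delta_pos": [0,0,0.4],"spin": 0},
    {"hand": 0,"delta_pos": [0,0,0.6],"spin": 0},
    {"hand": 0,"delta_pos": [0,0,0.8],"spin": 0},
  ],
)

```text
clock: 5.95
ee_pos: [563.0, 23.5, 166.3]
orientation: [0.747, 0.665, -0.001, -0.001]
ft_force: [-0.1, -0.7, -3.9]
opening: 3.6
```

```bash
python3 look.py s8
```

```text
6.0 [563.3  23.5 167.2] 3.669937645899778 [ 0.8  0.3 -2.5] [-0.  -0.1  0. ]
20 85 522.956935853193 600.024516303409 -19.344867933210594
30 107 521.2372010846736 603.6798958631657 -23.972665224515595
40 58 523.1110544926261 603.5267462744107 -21.025668456245285
50 26 528.1392587023081 596.0847005176654 -21.912814834041342
rim 310 [521.6 -28.9  75.2] [605.9  68.   90. ]
```

View pics/s8z.png

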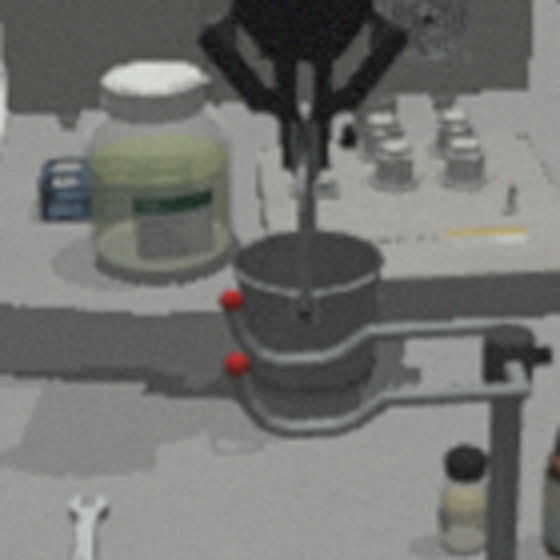

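The pail is lifted and hangs straight, at about 3 N. It can't go sideways over the prongs, since its body would hit them. I'll bring it to x≈440 in front of the hooks and then move in along +x, so the prongs pass under the bar.

>>> drive_tool(
  moves=[
    {"hand": 0,"delta_pos": [-0.3,0,0.6],"spin": 0},
    {"hand": 0,"delta_pos": [-0.8,0,1.3],"spin": 0.2},
    {"hand": 0,"delta_pos": [-1.5,-0.3,2.0],"spin": 0.4},
    {"hand": 0,"delta_pos": [-2.2,-0.8,2.7],"spin": 0.6},
    {"hand": 0,"delta_pos": [-2.9,-1.5,3.2],"spin": 0.8},
  ],
)

```text
clock: 6.5
ee_pos: [490.2, -13.9, 248.4]
orientation: [0.717, 0.697, -0.0, -0.0]
ft_force: [0.2, -1.4, -3.6]
opening: 3.5
```

>>> drive_tool(
  moves=[
    {"hand": 0,"delta_pos": [-0.6,-0.9,0.1],"spin": 0.2},
    {"hand": 0,"delta_pos": [-1.1,-1.9,0.1],"spin": 0.3},
    {"hand": 0,"delta_pos": [-1.6,-2.9,0.1],"spin": 0.3},
    {"hand": 0,"delta_pos": [-2.0,-3.9,0.1],"spin": 0.3},
    {"hand": 0,"delta_pos": [-2.2,-4.9,0.1],"spin": 0.3},
  ],
)

```text
clock: 7.0
ee_pos: [434.4, -137.3, 251.3]
orientation: [0.707, 0.708, -0.0, -0.0]
ft_force: [0.6, -0.2, -3.4]
opening: 3.6
```

>>> drive_tool(
  moves=[
    {"hand": 0,"delta_pos": [0,-1.0,0],"spin": 0},
    {"hand": 0,"delta_pos": [0,-2,0],"spin": 0},
    {"hand": 0,"delta_pos": [0,-3,0],"spin": 0},
    {"hand": 0,"delta_pos": [0,-4,0],"spin": 0},
    {"hand": 0,"delta_pos": [0,-5,0],"spin": 0},
  ],
)

```text
clock: 7.5
ee_pos: [434.3, -263.3, 251.4]
orientation: [0.707, 0.708, -0.0, -0.0]
ft_force: [-0.4, -0.8, -3.1]
opening: 3.6
```

>>> drive_tool(
  moves=[
    {"hand": 0,"delta_pos": [0,-0.8,0],"spin": 0},
    {"hand": 0,"delta_pos": [0,-1.6,0],"spin": 0},
    {"hand": 0,"delta_pos": [0,-2.2,0],"spin": 0},
    {"hand": 0,"delta_pos": [0,-2.5,0],"spin": 0},
    {"hand": 0,"delta_pos": [0,-2.5,0],"spin": 0},
  ],
)

```text
clock: 8.0
ee_pos: [434.2, -326.2, 251.3]
orientation: [0.707, 0.707, -0.0, -0.0]
ft_force: [0.4, 1.2, -4.0]
opening: 3.7
```

```bash
cat > look2.py <<'E'
import sys
from h import *
np.set_printoptions(precision=1,suppress=True)
n=sys.argv[1]
s=robot.read_state();print(s['clock'],s['ee_pos'],s['opening'],s['ft_force'],s['moment'])
for c in('side','scene'):
    im,W=grab(c);np.savez('/tmp/l_'+c,X=cloud(im,W))
    cr=im['pixels'][90:320,150:370,::-1] if c=='side' else im['pixels'][120:330,190:390,::-1]
    cv2.imwrite(f'pics/{n}{c}.png',cv2.resize(cr,None,fx=2.6,fy=2.6,interpolation=cv2.INTER_CUBIC))
E
python3 look2.py a1; python3 - <<'E'
import numpy as np
np.set_printoptions(precision=1,suppress=True)
for c in('side','scene'):
    X=np.load(f'/tmp/l_{c}.npz')['X'].reshape(-1,3)
    b=(X[:,2]>255)&(X[:,2]<275)&(X[:,0]>415)&(X[:,0]<455)&(X[:,1]>-400)&(X[:,1]<-250)
    q=X[b&(abs(X[:,1]+326)>20)];print(c,len(q),q.min(0),q.max(0))
    for s in(-1,1):
        r=q[(q[:,1]+326)*s>0];
        if len(r):print(s,len(r),r.mean(0),r.min(0),r.max(0))
    for z in range(170,275,15):
        r=X[(X[:,2]>z)&(X[:,2]<z+15)&(X[:,0]>380)&(X[:,0]<490)&(X[:,1]>-400)&(X[:,1]<-340)]
        if len(r):print('leg',z,len(r),np.median(r,0))
E
```

```text
8.0 [ 434.2 -326.2  251.3] 3.6535111177163544 [ 0.4  1.2 -4. ] [ 0.   0.  -0.1]
side 72 [ 430.6 -386.1  255.1] [ 436.1 -284.9  266.6]
-1 70 [ 433.6 -369.9  262.5] [ 430.6 -386.1  255.1] [ 436.1 -346.3  266.6]
1 2 [ 431.  -286.7  264.3] [ 430.9 -288.5  264.2] [ 431.1 -284.9  264.5]
leg 170 355 [ 436.8 -368.   177.4]
leg 185 172 [ 433.7 -370.8  187.3]
leg 200 32 [ 433.6 -385.8  207.8]
leg 215 34 [ 433.5 -386.   222.6]
leg 230 37 [ 433.8 -385.9  237.7]
leg 245 42 [ 433.3 -384.3  253.3]
leg 260 60 [ 433.9 -365.5  264.7]
scene 87 [ 429.3 -384.   255.5] [ 436.1 -279.6  266. ]
-1 84 [ 432.  -366.7  262.2] [ 429.3 -384.   255.5] [ 436.1 -346.4  266. ]
1 3 [ 432.1 -281.3  263.3] [ 431.2 -283.3  262.5] [ 433.  -279.6  264.3]
leg 170 262 [ 422.8 -366.4  177.7]
leg 185 130 [ 422.2 -368.1  186.6]
leg 200 26 [ 432.1 -385.4  208.5]
leg 215 26 [ 431.4 -385.9  223.8]
leg 230 26 [ 431.9 -386.   237.7]
leg 245 41 [ 431.7 -383.1  253.6]
leg 260 81 [ 431.6 -361.3  263.3]
```

View pics/a1side.png

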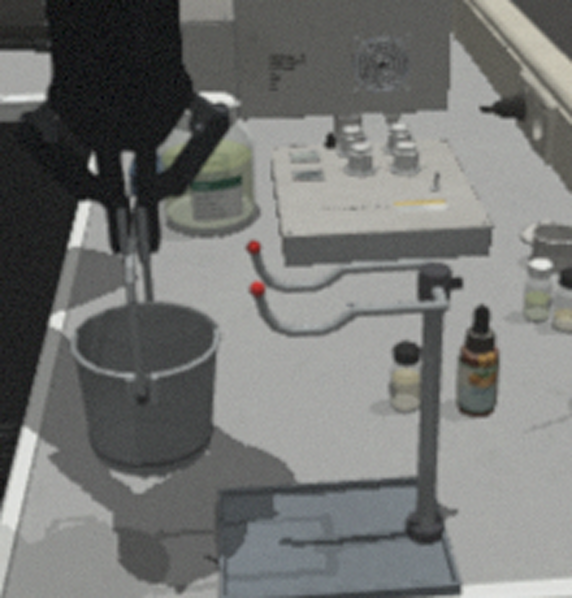

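View pics/a1scene.png

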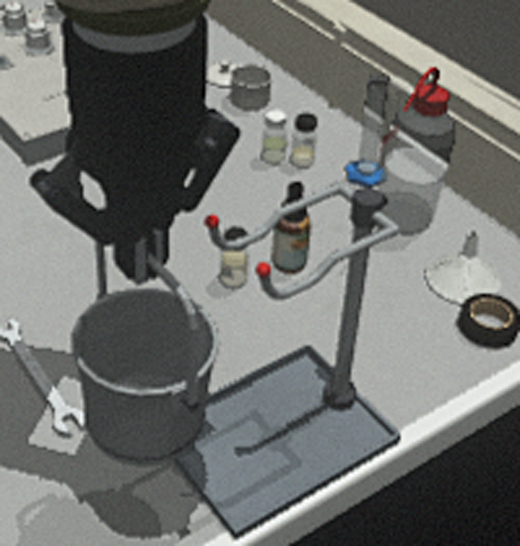

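The pail hangs straight, with the bar at z≈262 and its middle at y≈-327, in line with the hooks. I advance with the bar lowered to about 250.

>>> drive_tool(
  moves=[
    {"hand": 0,"delta_pos": [0.3,0,-0.3],"spin": 0},
    {"hand": 0,"delta_pos": [0.8,0,-0.5],"spin": 0},
    {"hand": 0,"delta_pos": [1.4,0,-0.5],"spin": 0},
    {"hand": 0,"delta_pos": [2.0,0,-0.5],"spin": 0},
    {"hand": 0,"delta_pos": [2.6,0,-0.5],"spin": 0},
  ],
)

```text
clock: 8.6
ee_pos: [500.9, -324.5, 238.1]
orientation: [0.706, 0.708, 0.0, -0.001]
ft_force: [-0.1, -0.5, -2.5]
opening: 3.7
```

>>> drive_tool(
  moves=[
    {"hand": 0,"delta_pos": [0.4,0,0],"spin": 0},
    {"hand": 0,"delta_pos": [0.8,0,0],"spin": 0},
    {"hand": 0,"delta_pos": [1.2,0,0],"spin": 0},
    {"hand": 0,"delta_pos": [1.4,0,0],"spin": 0},
    {"hand": 0,"delta_pos": [1.4,0,0],"spin": 0},
  ],
)

```text
clock: 9.1
ee_pos: [536.7, -323.9, 237.4]
orientation: [0.706, 0.708, 0.0, -0.001]
ft_force: [0.4, -0.5, -4.4]
opening: 3.6
```

```bash
python3 look2.py a2
```

```text
9.1 [ 536.7 -323.9  237.4] 3.6339279726768217 [ 0.4 -0.5 -4.4] [-0.   0.1  0. ]
```

View pics/a2side.png

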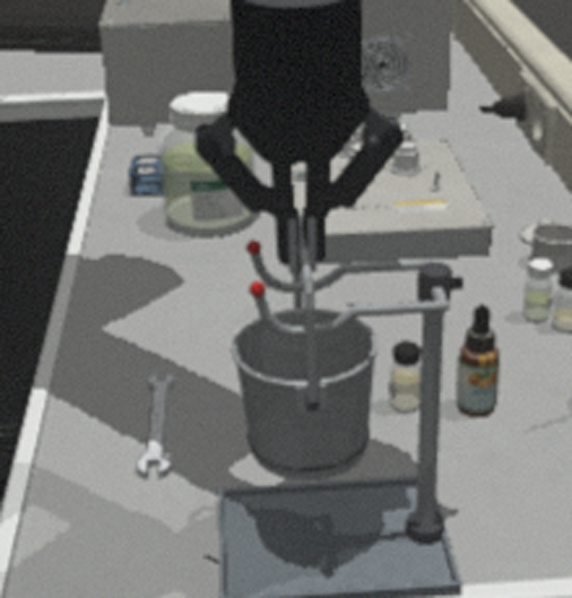

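View pics/a2scene.png

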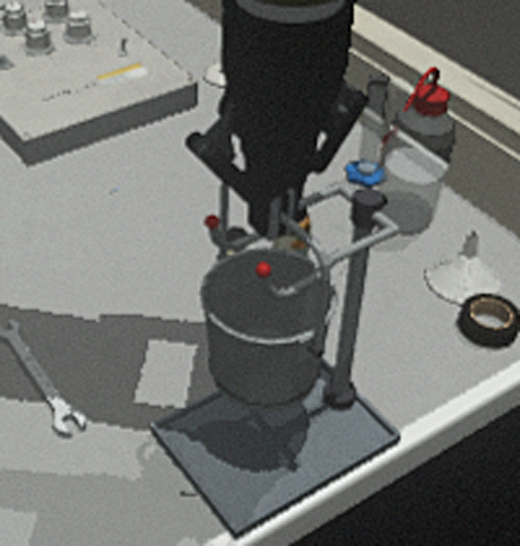

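The prongs pass through the handle under the bar, as planned. I lower into the dips, with a 2 mm correction in y.

>>> drive_tool(
  moves=[
    {"hand": 0,"delta_pos": [-0.04,-0.08,-0.3],"spin": 0},
    {"hand": 0,"delta_pos": [-0.04,-0.08,-0.7],"spin": 0},
    {"hand": 0,"delta_pos": [-0.04,-0.08,-1.1],"spin": 0},
    {"hand": 0,"delta_pos": [-0.04,-0.08,-1.4],"spin": 0},
    {"hand": 0,"delta_pos": [-0.04,-0.08,-1.6],"spin": 0},
  ],
)

```text
clock: 9.7
ee_pos: [534.6, -326.0, 196.7]
orientation: [0.706, 0.708, -0.0, -0.002]
ft_force: [-0.4, -1.1, -3.8]
opening: 3.3
```

>>> drive_tool(
  moves=[
    {"hand": 0,"delta_pos": [0,0,0],"spin": 0},
    {"hand": 0,"delta_pos": [0,0,-0.04],"spin": 0},
  ],
)

```text
clock: 9.9
ee_pos: [534.7, -326.1, 195.8]
orientation: [0.706, 0.708, 0.0, -0.001]
ft_force: [1.0, 0.6, -3.7]
opening: 3.5
```

```bash
python3 look2.py a3; python3 -c "
from h import *
for i in range(1): print(robot.read_state()['ft_force'])"
```

```text
9.9 [ 534.7 -326.1  195.8] 3.523221876807286 [ 1.   0.6 -3.7] [-0.1 -0.  -0. ]
[-0.21815382  0.285995   -2.62718334]
```

View pics/a3side.png

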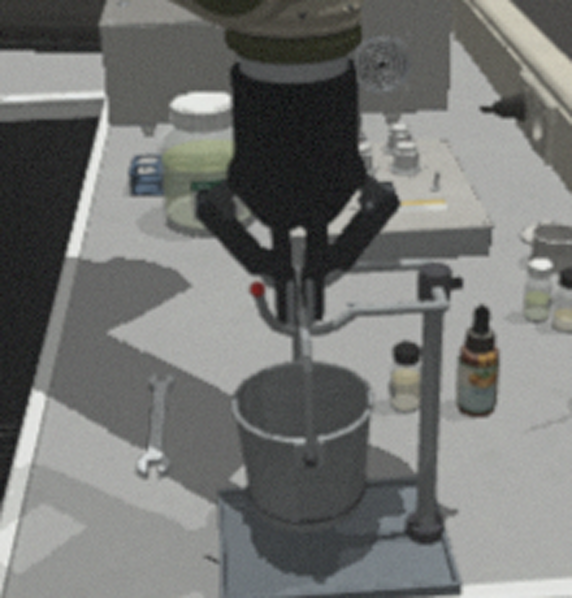

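View pics/a3scene.png

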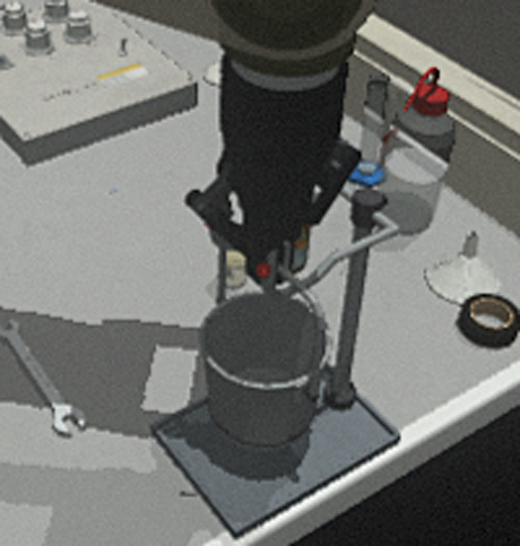

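Still carrying the full weight, so I lower in 1 mm steps.

>>> drive_tool(
  moves=[
    {"hand": 0,"delta_pos": [0.03,0,-0.04],"spin": 0},
    {"hand": 0,"delta_pos": [0.03,0,-0.08],"spin": 0},
    {"hand": 0,"delta_pos": [0.03,0,-0.08],"spin": 0},
  ],
)

```text
clock: 10.3
ee_pos: [535.7, -326.3, 194.8]
orientation: [0.706, 0.708, 0.0, -0.001]
ft_force: [-0.4, 0.4, 1.6]
opening: 3.6
```

>>> drive_tool(
  moves=[
    {"hand": 0,"delta_pos": [0,0,-0.04],"spin": 0},
    {"hand": 0,"delta_pos": [0,0,-0.04],"spin": 0},
  ],
)

```text
clock: 10.5
ee_pos: [535.8, -326.3, 194.7]
orientation: [0.706, 0.708, 0.0, -0.0]
ft_force: [-1.7, 2.4, 4.7]
opening: 3.8
```

Contact: Fz went from −3 to +4.7 N, so the bar is seated at the expected height of 206. I unload and release.

>>> drive_tool(
  moves=[
    {"hand": 0,"delta_pos": [0,0,0.02],"spin": 0},
    {"hand": 5,"delta_pos": [0,0,0.02],"spin": 0},
    {"hand": 10,"delta_pos": [0,0,0.02],"spin": 0},
    {"hand": 18,"delta_pos": [0,0,0.02],"spin": 0},
    {"hand": 26,"delta_pos": [0,0,0.02],"spin": 0},
  ],
)

```text
clock: 11.0
ee_pos: [535.9, -326.4, 195.3]
orientation: [0.706, 0.708, 0.0, 0.0]
ft_force: [-0.1, 0.2, -0.1]
opening: 22.1
```

```bash
python3 look2.py a4
```

```text
11.0 [ 535.9 -326.4  195.3] 22.126871627336925 [-0.1  0.2 -0.1] [-0.  0. -0.]
```

View pics/a4side.png

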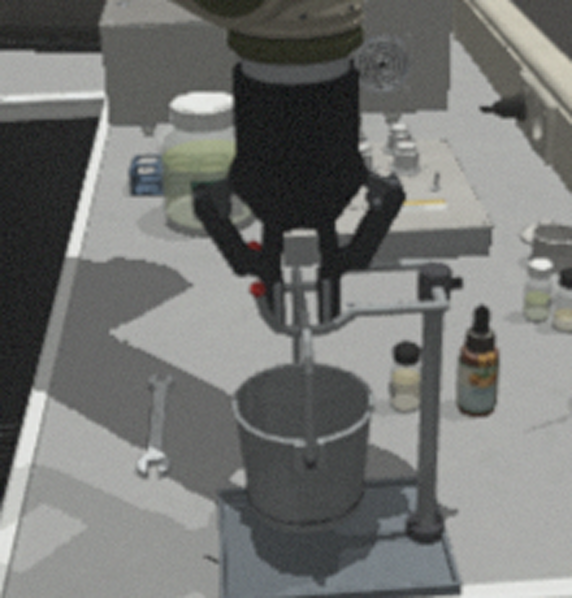

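View pics/a4scene.png

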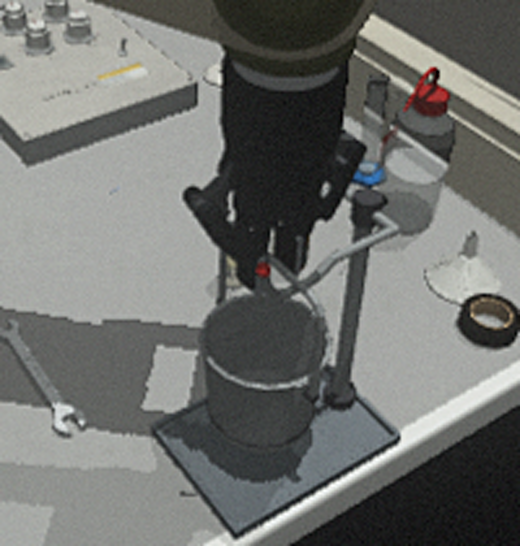

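The pail hangs from the hooks by itself and there is no force on the tool. I raise the gripper straight up.

>>> drive_tool(
  moves=[
    {"hand": 26,"delta_pos": [0,0,0.4],"spin": 0},
    {"hand": 26,"delta_pos": [0,0,1.0],"spin": 0},
    {"hand": 26,"delta_pos": [0,0,1.8],"spin": 0},
    {"hand": 26,"delta_pos": [0,0,2.8],"spin": 0},
    {"hand": 26,"delta_pos": [0,0,4],"spin": 0},
  ],
)

```text
clock: 11.6
ee_pos: [535.6, -326.2, 296.5]
orientation: [0.706, 0.708, 0.0, -0.0]
ft_force: [0.2, -1.2, 0.4]
opening: 22.0
```

>>> drive_tool(
  moves=[
    {"hand": 26,"delta_pos": [0,0.5,0.3],"spin": 0},
    {"hand": 26,"delta_pos": [0,2,0.3],"spin": 0},
    {"hand": 26,"delta_pos": [0,4,0.3],"spin": 0},
    {"hand": 26,"delta_pos": [0,5,0.3],"spin": 0},
    {"hand": 26,"delta_pos": [0,5,0.3],"spin": 0},
  ],
)

```text
clock: 12.1
ee_pos: [535.6, -197.5, 304.5]
orientation: [0.705, 0.71, 0.0, -0.0]
ft_force: [-0.2, -0.8, 0.3]
opening: 22.2
```

```bash
python3 look2.py a5; python3 - <<'E'
import numpy as np
np.set_printoptions(precision=1,suppress=True)
for c in('side','scene'):
    X=np.load(f'/tmp/l_{c}.npz')['X'].reshape(-1,3)
    r=X[(X[:,2]>200)&(X[:,2]<216)&(X[:,0]>525)&(X[:,0]<546)&(abs(X[:,1]+326)<22)];print(c,'bar',len(r),np.median(r,0),r[:,2].max())
    for z in range(135,200,15):
        r=X[(X[:,2]>z)&(X[:,2]<z+15)&(X[:,0]>490)&(X[:,0]<590)&(X[:,1]>-400)&(X[:,1]<-374)]
        if len(r):print('leg',z,len(r),np.median(r,0))
    v=X[(X[:,2]>5)&(X[:,2]<12)&(X[:,0]>380)&(X[:,0]<460)&(X[:,1]>-240)&(X[:,1]<-30)];print('spanner',np.percentile(v,[2,50,98],axis=0))
E
```

```text
12.1 [ 535.6 -197.5  304.5] 22.218738807707606 [-0.2 -0.8  0.3] [-0.  0. -0.]
side bar 44 [ 534.2 -327.3  208.9] 211.62813408776583
leg 135 31 [ 535.1 -385.5  142.4]
leg 150 33 [ 535.4 -385.2  158.2]
leg 165 30 [ 534.4 -385.5  173.1]
leg 180 31 [ 534.7 -385.7  187.4]
leg 195 38 [ 534.8 -380.2  202.3]
spanner [[ 408.8 -232.2    5.5]
 [ 420.9 -176.5    8.3]
 [ 431.5  -94.7   10.2]]
scene bar 66 [ 532.8 -326.5  207.1] 209.20993522824114
leg 135 20 [ 532.3 -386.8  141.9]
leg 150 21 [ 532.2 -386.2  158.1]
leg 165 23 [ 532.8 -386.4  172.5]
leg 180 21 [ 533.  -386.   188.5]
leg 195 30 [ 533.4 -380.   201.6]
spanner [[ 407.7 -231.3    5.2]
 [ 419.5 -170.5    7. ]
 [ 429.5  -96.1    9.1]]
```

View pics/a5side.png

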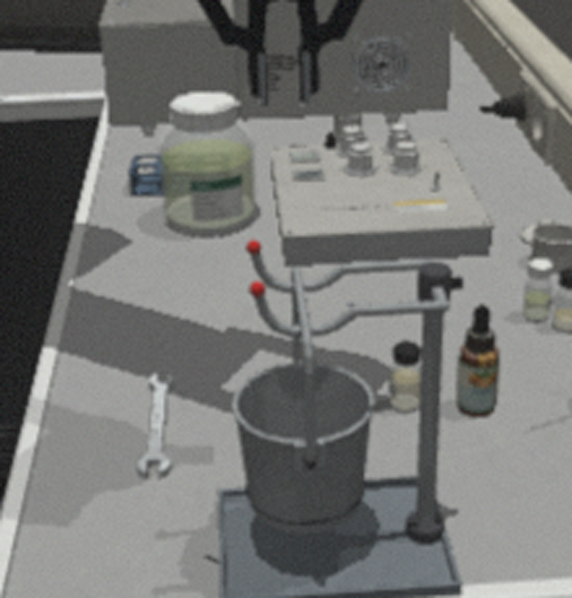

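View pics/a5scene.png

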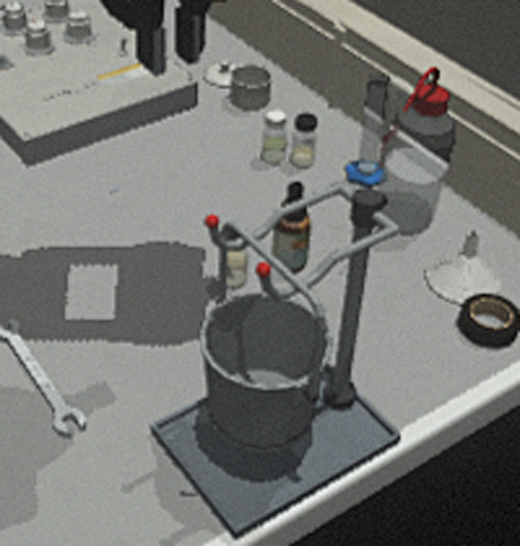

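The bar lies in both dips, with its top at about 209 and its middle at about (534, −327). The pail hangs plumb, the bystanders haven't moved and the gripper is clear.

```bash
python3 -c "
from station import robot
print(robot.close_job())"
```

```text
the job is handed in; nothing more can be done
None
```

The pail is hanging on the drip stand with its handle's top bar in both hooks, and I handed the job in at about 12 s of the 67 s allowed.

**What I did:** I pinched the bar lightly and raised it to about 45°. Then I let go and pushed it upright with the bar loosely caged between the fingers, while the pail stood on the worktop. I gripped the upright bar, lifted the pail, and brought it round in front of the hooks. I moved in with the prongs under the bar, lowered until the hooks took the weight, released and backed away.

**Last checks:**
- **Bar and pail:** the middle of the bar was at about (534, −327) with its axis near 206 mm high, against a hook seat measured at (535.5, −326, 206). The legs were plumb.
- **Gripper:** it was clear of everything, with no force beyond sensor noise.
- **Bystanders:** the spanner's measured position was unchanged. I checked the vial and bottle in the pictures only, and they look unmoved.

**Two things that were not as expected:**
- **During the pinched part of the swing:** the pail was dragged about 2 mm and perhaps tilted slightly. It settled level when I released the bar.
- **Finger opening:** it read about 3.6 mm on the 6 mm wire, less than it should. The grip held throughout.

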